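# Find the rocking board in the pottery stall's display step and push it open

### The arm

A 7-joint arm with a two-finger parallel gripper is mounted at the origin on the work surface. World frame = base frame: x ahead of the robot, y to its left, z up, the work surface at z = 0. Lengths are in m, angles in rad, forces in N, time in s.
With the tool pointing down it reaches from about 0.425 to 0.95 m from the base axis. Payload 4.7 kg.
Tool frame: the origin (TCP) lies midway between the tips of the shut fingers; the grasp point (between the pads) lies env.grip_depth behind it (env.grip_depth is the distance from the TCP to the grasp point, in m); z points along the fingers, y is the line along which they close (so a half turn about z gives the same grasp; the last joint's range is limited). The gripper opens to 87 mm and grips with 3 to 60 N. Pads are 19 mm wide; open, the fingers measure 117 mm over their backs; the gripper's body (75 mm by 190 mm) begins 51 mm behind the grasp point.
Start: joints at [-1.302, 0.469, -0.049, 1.532, 0.024, 1.141, -0.082], TCP at [0.198, 0.645, 0.223] pointing down, gripper open.
Joint ranges: [-2.59, 2.59], [-0.33, 1.99], [-1.39, 1.29], [0.1, 2.45], [-1.04, 4.18], [0.21, 1.99], [-2.66, 2.66]. Speed limits (rad/s): [2.57, 2.57, 3.14, 3.14, 3.14, 3.14, 3.14].

### API

Orientations are given as a unit quaternion [x, y, z, w].
In Python, from cell import env gives the robot as it stands. The module is installed in compiled form; this text tells all that it offers.
- The arm moves only by the tool arm_command, never from a script. Its argument "series" is a list of rows, each a list of 5 numbers: the closure in counts, from 0 (fully open) to 255 (shut), then the shift along the tool's x, y, z in m, then the turn about the tool's z in degrees. In form: [[fingers, x, y, z, roll], ...]. A call has 1 to 12 rows; each row shifts and turns the commanded pose from where the row before left it, along the tool's axes as they then stand; what a row does not reach is not made up. A row lasts 1/8 s, in which the tool goes at most 62.5 mm and 10.7 degrees, less where a joint would pass 70% of its speed; a pose out of reach is approached as far as the arm can. A call is refused whole if a number of a shift passes 0.0625 or a number of a turn 10.7, either way. A call with a gripper value outside its range is refused whole. The fingers move at their own pace and stop on an object; "grip_force" is the grip in N (left out, the last holds). Time passes only in rows, so rows that do not move let the fingers close. It gives the time, the measured TCP pose, the force, the opening and the grip force at its end, in the units of the state.
- env.sense(): the state, without advancing time (a new reading comes with each control period).
- env.camera(name): name is "scene" or "side" or "wrist"; returns a dict with "frame" (420x560x3 uint8, red, green, blue), "fx", "fy", "cx", "cy" (pixels), "origin" and "rotation" of the camera in the world. Camera axes: x right, y up, looking along -z (the intrinsics and any distortion apply to the point x, -y, -z); pixel columns grow to the right and rows downward; lengths in m; the calibration is good to about 2 mm. A picture is of the moment at which its call begins. There is no depth.
- env.job_done(): hands the job in; it is judged then, once.
The state is a dict: "t": time; "q": joint angles; "qvel": joint speeds; "effort": joint torques, N m; "eef_pos": TCP position; "tcp_rot": TCP orientation; "ft_force": force on the tool from outside, world axes, zero at the start; "torque": the same for the moment, N m; "grip_width": finger opening in m; "grip_force": force on a finger pad.
Only numpy, scipy, OpenCV 4.12 (cv2) and the standard library are available. Lean on these libraries where they do the work, as an engineer would, in place of code of your own. Each camera call takes 0.05 s, during which the arm holds its last target. There are 200 camera calls.

### The job

Four identical boards lie in the top of the wooden display step on the pottery stall; three are fixed and one is a hatch that rocks on a hidden pivot. Press the boards on their round inlays, one after another, until you find the one that sinks and tips its other end up, then push that raised end up and over, away from the robot, until the board stands nearly upright against its stop, and leave it open. Only press and push with the fingers: leave all the pottery standing where it is and do not pick up anything.

Things in the scene. Friction and masses are not known exactly. Their poses are not given: they have to be found in the camera images.
- deck: fixed hollow timber step, 225 mm deep, 560 wide, top 75 mm above the table. Origin: on the table under the middle of the boards' common pivot line; x away from the robot (turned up to 12 degrees), y left; it spans x -120 to +105 mm. Flush in its top: 4 like boards, 135 long (x -90 to +45 mm), 76 wide, 10 thick, 2 mm gap round each, centred at y -172, -78, 78, 172 mm. 3 are fixed, one anywhere is the hatch.
- slot_1 (a point): centre of the round white and blue inlay (32 mm across) on board 1, the rightmost (-y); on the top face, 28 mm beyond (+x) the pivot line and 17 mm from the board's far end. Axes as the step's. The point stays with the step and does not follow the board. Fixed boards do not give at all when pressed here.
- slot_2 (a point): the same on board 2, next to the left. The hatch gives under 3 to 5 N on its inlay and sinks into a hollow 67 mm deep while its robot-side end rises; 15 mm down there lifts that end's edge by about 50 mm. Pressed on its longer robot-side part it does not move.
- slot_3 (a point): the same on board 3, left of the middle strip. The raised edge of the hatch, 90 mm from the pivot, can be pushed away from the robot from outside, with the fingertips 25 mm above the top face at first and 60 mm at the end, a little below the edge: this swings the board up to its stop.
- slot_4 (a point): the same on board 4, the leftmost (+y).
- hatch (a joint): angle of the one rocking board, whichever place it has: 0 flush (at the start), growing as its inlay goes down and its robot-side end rises, stop at 1.45 rad (nearly upright). It turns about a bar along the step's y at x = 0, 5 mm below the top face, stiff enough that the board stays at any angle it is left at.
- trinket_box: small hexagonal white box, about 38 mm wide, 44 mm tall with its lid knob, loose on the middle strip of the step, robot side. Origin: centre of its underside. Bystander.
- small_bowl: blue bowl, 54 mm wide, 28 mm tall, loose on the middle strip of the step, far side. Origin: centre of its underside. Bystander.
- lidded_jar: terracotta jar, 50 mm wide, 50 mm tall, loose on the left (+y) end of the step. Origin: centre of its underside. Bystander.
- little_cup: white cup, 48 mm wide, 45 mm tall, loose on the right (-y) end of the step. Origin: centre of its underside. Bystander.
- cone: pale pottery cone, 64 mm wide at the foot, 168 mm tall, standing on the table to the left of the step. Origin: centre of its underside. Bystander.
- mug: white mug, 76 mm wide, 90 mm tall, standing on the table to the right of the step. Origin: centre of its underside. Bystander.

How it is judged:
On the way:
1. the loose board has been found: pressed on its inlay, it rocks and its robot-side end is up (value of joint hatch above 0.15 rad), for 0.1 s.
At the end, for the whole second after the job is handed in: the rocking board stands open at 1.2 rad (69 degrees) or more and at rest, and every piece of pottery stands within 25 mm of where it was (value of joint hatch above 1.2 rad and velocity of joint hatch between -0.05 and 0.05 rad/s and distance of each of trinket_box, small_bowl, lidded_jar, little_cup, cone, mug from where it was at the start of the episode below 0.025 m); the robot touches nothing.
It fails at once if a piece of pottery is lifted, carried or shifted by more than 25 mm (distance of any of trinket_box, small_bowl, lidded_jar, little_cup, cone, mug from where it was at the start of the episode above 0.025 m).
It fails at once if a piece of pottery is tipped by more than 0.5 rad (angle between any of trinket_box, small_bowl, lidded_jar, little_cup, cone, mug's own z axis and vertical above 0.5 rad).
It also fails if it takes over 54 s, if anything falls off the work surface, if the arm or the gripper's body presses on something with over 40 N, if the wrist force passes 120 N, or if a joint passes its speed limit or range.

## Working session

There is one attempt and no reset: what is moved stays moved. The work goes in short steps, Python scripts to look and compute and a tool call to move; the robot and the scene stay as the last step left them, time stands still between calls to the robot, and variables do not carry over. Pictures are saved under pics/ and viewed, at most 10 in all, crops included, and the job is handed in when it is done.

Besides the shell and the picture viewer there is one more tool, called after ">>>" as name([rows], argument=value, ...), one row to a line, values as JSON. arm_command: Moves the arm, as the interface text tells. Its arguments: {"type":"object","properties":{"series":{"type":"array","items":{"type":"array","items":{"type":"number"}}},"grip_force":{"type":"number"}},"required":["series"]}

```bash
mkdir -p pics; cat > h.py <<'E'
import numpy as np, cv2
from cell import env
def snap(n,f):
    c=env.camera(n); cv2.imwrite(f,c["frame"][:,:,::-1].copy()); np.savez(f+'.npz',**{k:c[k] for k in("fx","fy","cx","cy","origin","rotation")}); print({k:c[k] for k in c if k!="frame"})
def ray(f,u,v,z):
    c=np.load(f+'.npz'); d=c["rotation"]@np.array([(u-c["cx"])/c["fx"],-(v-c["cy"])/c["fy"],-1]); o=c["origin"]
    return o+d*(z-o[2])/d[2]
E
python3 - <<'E'
from h import *
snap("scene","pics/a.png");snap("side","pics/b.png")
s=env.sense();print(s["t"],s["eef_pos"],s["tcp_rot"],s["ft_force"],s["grip_width"],env.grip_depth)
E
```

```text
{'fx': 412.45603708207074, 'fy': 412.45603708207074, 'cx': 282.02269128267847, 'cy': 211.59474738982118, 'origin': array([ 1.14405581, -0.28446181,  0.85174041]), 'rotation': array([0.28799226, 0.17756418, 0.50181681, 0.79605986])}
{'fx': 540.8495799183885, 'fy': 540.8495799183885, 'cx': 279.0761838709747, 'cy': 215.2671081542263, 'origin': array([-0.11554913, -0.99294036,  0.96173731]), 'rotation': array([ 0.43367737, -0.13517899, -0.28321809,  0.84465265])}
0.1 [0.19790559 0.64477695 0.22161077] [ 1.48332875e-01  9.88937099e-01 -8.74480913e-04 -8.38826199e-05] [ 0.13829592 -0.14475356  0.41994326] 0.08730286214659456 0.0187
```

View pics/a.png

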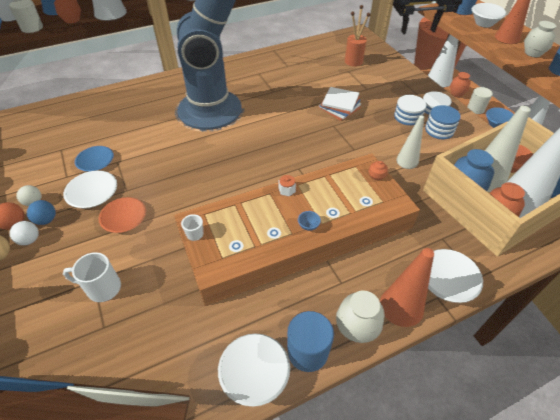

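View pics/b.png

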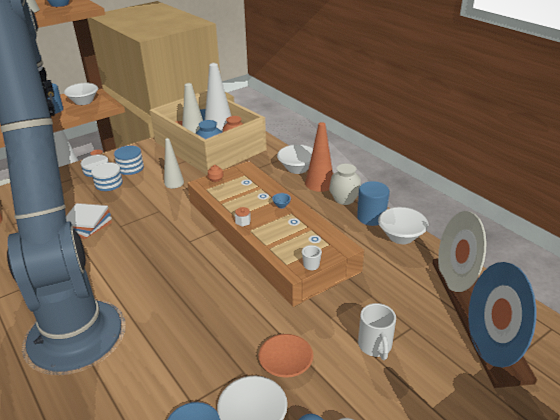

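The scene view shows inlays 1 to 4 at about (236,245), (274,232), (333,213) and (366,201). In the side view they are at about (316,239), (294,223), (263,194) and (247,183). The box and bowl are on the middle strip, with the jar and cup at the ends.

```bash
cat >> h.py <<'E'
from scipy.spatial.transform import Rotation as R
def ray(f,u,v,z):
    c=np.load(f+'.npz'); d=R.from_quat(c["rotation"]).apply([(u-c["cx"])/c["fx"],-(v-c["cy"])/c["fy"],-1]); o=c["origin"]
    return o+d*(z-o[2])/d[2]
E
python3 - <<'E'
from h import *
from scipy.optimize import least_squares
S={"pics/a.png":[(236,245),(274,232),(333,213),(366,201)],"pics/b.png":[(316,239),(294,223),(263,194),(247,183)]}
ys=[-.172,-.078,.078,.172]
for n in S: print(n,[ray(n,*p,.075)[:2].round(4) for p in S[n]])
P=np.array([[ray(n,*p,.075)[:2] for p in S[n]] for n in S])
def m(p): c,s=np.cos(p[2]),np.sin(p[2]); return np.array([[p[0]+c*.028-s*y,p[1]+s*.028+c*y] for y in ys])
r=least_squares(lambda p:(P-m(p)).ravel(),[.6,0,0]);print(r.x,np.degrees(r.x[2]),abs(r.fun).max());print(m(r.x).round(4))
c,s=np.cos(r.x[2]),np.sin(r.x[2])
for nm,n,u,v,z in[("box","pics/a.png",287,182,.1),("bowl","pics/a.png",309,217,.1),("jar","pics/a.png",378,170,.1),("cup","pics/a.png",193,220,.12),("cone","pics/a.png",410,160,.02),("mug","pics/a.png",104,290,.02),("conetop","pics/a.png",422,116,.168)]:
    w=ray(n,u,v,z)[:2]; d=w-r.x[:2]; print(nm,w.round(3),"deck",(c*d[0]+s*d[1]).round(3),(-s*d[0]+c*d[1]).round(3))
print(R.from_quat(env.sense()["tcp_rot"]).as_matrix().round(3))
for nm in S:
  im=cv2.imread(nm); k=im[150:270,170:430] if 'a' in nm[5:] else im[150:300,180:380]
  cv2.imwrite(nm[:-4]+"c.png",cv2.resize(k,None,fx=3,fy=3,interpolation=2))
E
```

```text
pics/a.png [array([ 0.6123, -0.1401]), array([ 0.616, -0.046]), array([0.6254, 0.1083]), array([0.6271, 0.2024])]
pics/b.png [array([ 0.6134, -0.1473]), array([ 0.6109, -0.0564]), array([0.6264, 0.1127]), array([0.6227, 0.1922])]
[ 0.59130428  0.02940311 -0.04269773] -2.446399898038167 0.00789502735055611
[[ 0.6119 -0.1436]
 [ 0.6159 -0.0497]
 [ 0.6226  0.1061]
 [ 0.6266  0.2001]]
box [0.505 0.042] deck -0.087 0.009
bowl [0.628 0.039] deck 0.037 0.011
jar [0.567 0.273] deck -0.034 0.243
cup [ 0.537 -0.211] deck -0.044 -0.242
cone [0.511 0.441] deck -0.097 0.408
mug [ 0.562 -0.444] deck -0.009 -0.474
conetop [0.499 0.445] deck -0.11 0.411
[[-0.956  0.293 -0.   ]
 [ 0.293  0.956 -0.002]
 [-0.    -0.002 -1.   ]]
```

View pics/ac.png

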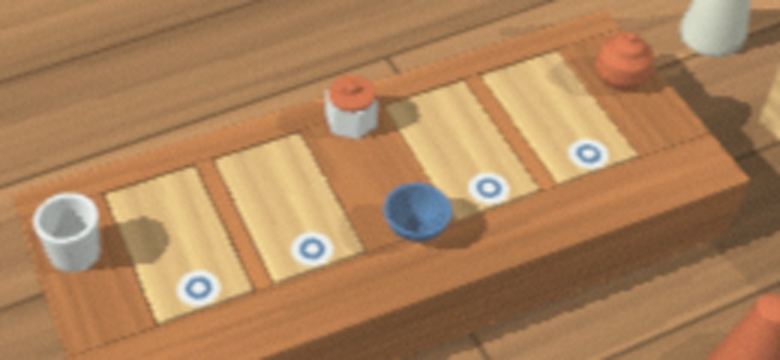

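Crop readings: the inlays are at full-image (236,246), (274,233), (333,213) and (366,201), matching the fit. I'll use the scene-camera positions. First I align the tool with the step, shut the fingers and come in from the robot side.

>>> arm_command([
  [255,0,0,0,-7.3],
  [255,0,0,0,-7.3],
  [255,-0.029,-0.0433,0,0],
  [255,-0.029,-0.0433,0,0],
  [255,-0.029,-0.0433,0,0],
  [255,-0.029,-0.0433,0,0],
  [255,-0.029,-0.0433,0,0],
  [255,-0.029,-0.0433,0,0],
  [255,-0.029,-0.0433,0,0],
  [255,-0.029,-0.0433,0,0],
  [255,-0.029,-0.0433,0,0],
  [255,-0.029,-0.0433,0,0],
], grip_force=20)

```text
t: 1.6
eef_pos: [0.4696, 0.1987, 0.2224]
tcp_rot: [0.021, 1.0, 0.0, -0.0]
ft_force: [1.1, 0.5, 0.7]
grip_width: 0.0007
grip_force: 0.0
```

>>> arm_command([
  [255,-0.05,0.003,0,0],
  [255,-0.053,0.003,0,0],
  [255,-0.054,0.004,0,0],
  [255,0,0,0.05,0],
  [255,0,0,0.05,0],
  [255,0,0,0.03,0],
  [255,0,0,0.007,0],
  [255,0,0,0,0],
])

```text
t: 2.6
eef_pos: [0.6267, 0.2036, 0.0858]
tcp_rot: [0.021, 1.0, 0.0, 0.0]
ft_force: [1.3, 0.1, 0.1]
grip_width: 0.0007
grip_force: 0.0
```

>>> arm_command([
  [255,0,0,0.004,0],
  [255,0,0,0.002,0],
  [255,0,0,0.002,0],
  [255,0,0,0.002,0],
  [255,0,0,0,0],
])

```text
t: 3.22
eef_pos: [0.6265, 0.2035, 0.0756]
tcp_rot: [0.021, 1.0, 0.0, 0.0]
ft_force: [-0.5, 1.1, -0.0]
grip_width: 0.0001
grip_force: 0.0
```

>>> arm_command([
  [255,0,0,0.002,0],
  [255,0,0,0.002,0],
  [255,0,0,0,0],
])

```text
t: 3.6
eef_pos: [0.6265, 0.2036, 0.0754]
tcp_rot: [0.022, 1.0, 0.0, 0.0]
ft_force: [-7.9, -1.7, 21.2]
grip_width: 0.0004
grip_force: 10.2
```

Board 4 is fixed: 21 N with no give, top at z = 0.0755. Next is board 3.

>>> arm_command([
  [255,0,0,-0.05,0],
  [255,0,-0.047,0,0],
  [255,0,-0.047,0,0],
  [255,0,0,0.045,0],
  [255,0,0,0,0],
  [255,0,0,0.003,0],
  [255,0,0,0.002,0],
  [255,0,0,0,0],
])

```text
t: 4.6
eef_pos: [0.6227, 0.1091, 0.0754]
tcp_rot: [0.021, 1.0, -0.0, 0.0]
ft_force: [-7.7, -1.9, 21.9]
grip_width: 0.0002
grip_force: 10.9
```

Board 3 is fixed as well. Board 2 is next, passing high over the bowl.

>>> arm_command([
  [255,0,0,-0.06,0],
  [255,0,0,-0.02,0],
  [255,0,-0.052,0,0],
  [255,0,-0.052,0,0],
  [255,0,-0.052,0,0],
  [255,0,0,0.04,0],
  [255,0,0,0.035,0],
  [255,0,0,0,0],
  [255,0,0,0.003,0],
  [255,0,0,0.002,0],
  [255,0,0,0,0],
])

```text
t: 5.98
eef_pos: [0.6161, -0.0458, 0.0753]
tcp_rot: [0.021, 1.0, 0.001, 0.0]
ft_force: [-8.3, -0.2, 22.9]
grip_width: 0.0005
grip_force: 11.3
```

Board 2 is fixed, so the hatch should be board 1.

>>> arm_command([
  [255,0,0,-0.05,0],
  [255,0,-0.047,0,0],
  [255,0,-0.047,0,0],
  [255,0,0,0.045,0],
  [255,0,0,0,0],
  [255,0,0,0.003,0],
  [255,0,0,0.002,0],
  [255,0,0,0,0],
])

```text
t: 6.98
eef_pos: [0.6121, -0.1393, 0.0722]
tcp_rot: [0.021, 1.0, 0.0, 0.0]
ft_force: [-0.7, 0.2, 0.0]
grip_width: 0.0007
grip_force: 0.1
```

It sinks freely. I press it further.

>>> arm_command([
  [255,0,0,0.004,0],
  [255,0,0,0.004,0],
  [255,0,0,0.004,0],
  [255,0,0,0.003,0],
  [255,0,0,0,0],
])

```text
t: 7.6
eef_pos: [0.6132, -0.1403, 0.0576]
tcp_rot: [0.021, 1.0, -0.0, 0.002]
ft_force: [1.9, 0.2, 3.3]
grip_width: 0.0004
grip_force: 1.8
```

```bash
python3 - <<'E'
from h import *
snap("scene","pics/c.png")
im=cv2.imread("pics/c.png");cv2.imwrite("pics/cc.png",cv2.resize(im[130:300,130:390],None,fx=3,fy=3,interpolation=2))
s=env.sense();print(s["eef_pos"],s["ft_force"])
E
```

```text
{'fx': 412.45603708207074, 'fy': 412.45603708207074, 'cx': 282.02269128267847, 'cy': 211.59474738982118, 'origin': array([ 1.14405581, -0.28446181,  0.85174041]), 'rotation': array([0.28799226, 0.17756418, 0.50181681, 0.79605986])}
[ 0.61312484 -0.14026729  0.05754845] [ 2.21446707 -0.26468308  4.48898239]
```

View pics/cc.png

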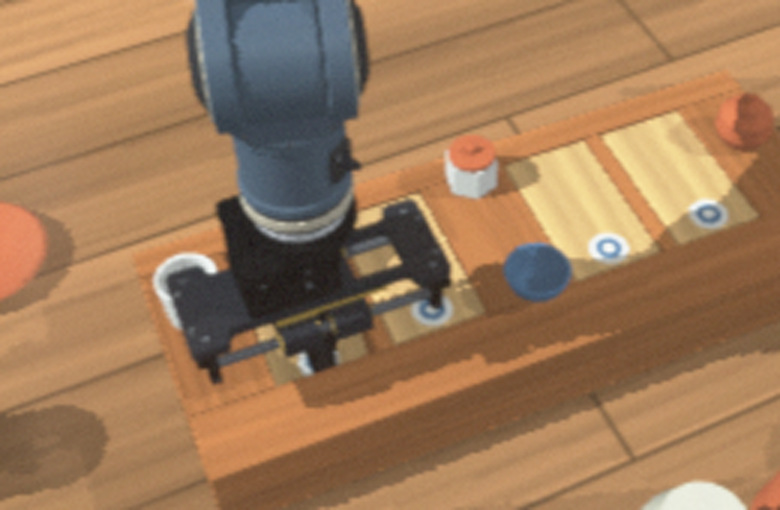

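The end of board 1 is up (hidden behind the gripper) and the cup at crop (185,285) stands untouched. I lift off, go back to the robot side and descend outside the raised edge.

>>> arm_command([
  [255,0,0,-0.04,0],
  [255,0,0,-0.05,0],
  [255,0,0,-0.04,0],
  [255,0.053,0,0,0],
  [255,0.053,0,0,0],
  [255,0.052,0,0,0],
  [255,0,0,0,0],
])

```text
t: 8.52
eef_pos: [0.4489, -0.1333, 0.1858]
tcp_rot: [0.022, 1.0, 0.001, -0.002]
ft_force: [0.1, 0.2, 0.4]
grip_width: 0.0003
grip_force: 0.0
```

```bash
python3 - <<'E'
from h import *
snap("side","pics/d.png")
im=cv2.imread("pics/d.png");cv2.imwrite("pics/dc.png",cv2.resize(im[110:320,180:400],None,fx=2.8,fy=2.8,interpolation=2))
s=env.sense();print(s["eef_pos"],s["ft_force"])
E
```

```text
{'fx': 540.8495799183885, 'fy': 540.8495799183885, 'cx': 279.0761838709747, 'cy': 215.2671081542263, 'origin': array([-0.11554913, -0.99294036,  0.96173731]), 'rotation': array([ 0.43367737, -0.13517899, -0.28321809,  0.84465265])}
[ 0.45192479 -0.13329843  0.18641275] [ 0.7884499   0.28721136 -0.20632055]
```

View pics/dc.png

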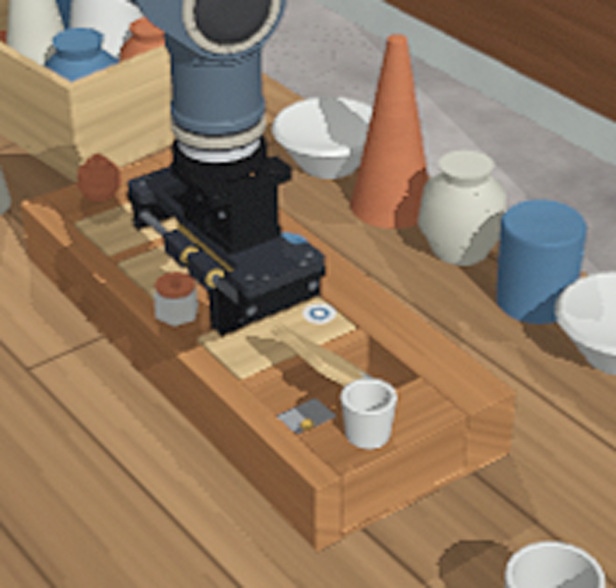

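The hatch is still tilted up and everything stands; the raised board runs from about crop (275,330) to (370,380). Now I descend and push forward while rising.

>>> arm_command([
  [255,0,0,0.045,0],
  [255,0,0,0.041,0],
  [255,0,0,0,0],
  [255,-0.015,0,0,0],
  [255,-0.015,0,0,0],
  [255,-0.012,0,-0.005,0],
  [255,-0.012,0,-0.006,0],
  [255,-0.012,0,-0.006,0],
  [255,-0.012,0,-0.006,0],
  [255,-0.01,0,-0.006,0],
  [255,0,0,0,0],
])

```text
t: 9.95
eef_pos: [0.5434, -0.1372, 0.1301]
tcp_rot: [0.021, 1.0, -0.0, 0.001]
ft_force: [-0.1, 1.2, -0.1]
grip_width: 0.0007
grip_force: 0.0
```

>>> arm_command([
  [255,-0.005,0,-0.003,0],
  [255,-0.005,0,-0.002,0],
  [255,0,0,0,0],
])

```text
t: 10.32
eef_pos: [0.5523, -0.1376, 0.1346]
tcp_rot: [0.021, 1.0, -0.0, 0.0]
ft_force: [-0.5, 0.0, 0.1]
grip_width: 0.0008
grip_force: 0.0
```

```bash
python3 - <<'E'
from h import *
snap("side","pics/e.png")
im=cv2.imread("pics/e.png");cv2.imwrite("pics/ec.png",cv2.resize(im[150:320,220:400],None,fx=3.4,fy=3.4,interpolation=2))
s=env.sense();print(s["eef_pos"],s["ft_force"])
E
```

```text
{'fx': 540.8495799183885, 'fy': 540.8495799183885, 'cx': 279.0761838709747, 'cy': 215.2671081542263, 'origin': array([-0.11554913, -0.99294036,  0.96173731]), 'rotation': array([ 0.43367737, -0.13517899, -0.28321809,  0.84465265])}
[ 0.55203413 -0.13761779  0.13454848] [ 0.55223277 -0.50085595 -1.41179214]
```

View pics/ec.png

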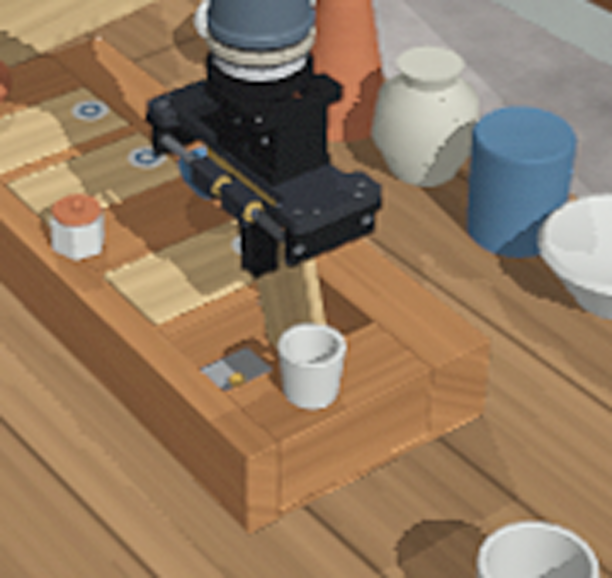

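The board now stands steep (crop (265,275)–(320,320)) and the pottery is undisturbed. I push on gently to the stop.

>>> arm_command([
  [255,-0.004,0,0,0],
  [255,-0.004,0,0,0],
  [255,-0.002,0,0,0],
  [255,0,0,0,0],
])

```text
t: 10.88
eef_pos: [0.5573, -0.1379, 0.1343]
tcp_rot: [0.022, 1.0, 0.001, -0.005]
ft_force: [-12.0, 0.9, 8.9]
grip_width: 0.0003
grip_force: 6.0
```

The tool stopped short at 12 N, so the board is on its stop. I back away and up.

>>> arm_command([
  [255,0.01,0,0,0],
  [255,0.03,0,0,0],
  [255,0.05,0,-0.01,0],
  [255,0.02,0,-0.05,0],
  [255,0,0,-0.05,0],
  [255,0,0.05,-0.03,0],
  [255,0,0.06,0,0],
  [255,0,0.06,0,0],
  [255,0,0.06,0,0],
  [255,0,0,0,0],
])

```text
t: 12.12
eef_pos: [0.4616, 0.1019, 0.2747]
tcp_rot: [0.017, 1.0, 0.001, 0.001]
ft_force: [0.3, -0.8, 0.1]
grip_width: 0.0005
grip_force: 0.0
```

```bash
python3 - <<'E'
from h import *
snap("side","pics/f.png")
im=cv2.imread("pics/f.png");cv2.imwrite("pics/fc.png",cv2.resize(im[130:320,180:400],None,fx=3,fy=3,interpolation=2))
s=env.sense();print(s["eef_pos"],s["ft_force"])
E
```

```text
{'fx': 540.8495799183885, 'fy': 540.8495799183885, 'cx': 279.0761838709747, 'cy': 215.2671081542263, 'origin': array([-0.11554913, -0.99294036,  0.96173731]), 'rotation': array([ 0.43367737, -0.13517899, -0.28321809,  0.84465265])}
[0.46172341 0.09863194 0.27449833] [ 0.59059074 -0.48612747 -0.21977108]
```

View pics/fc.png

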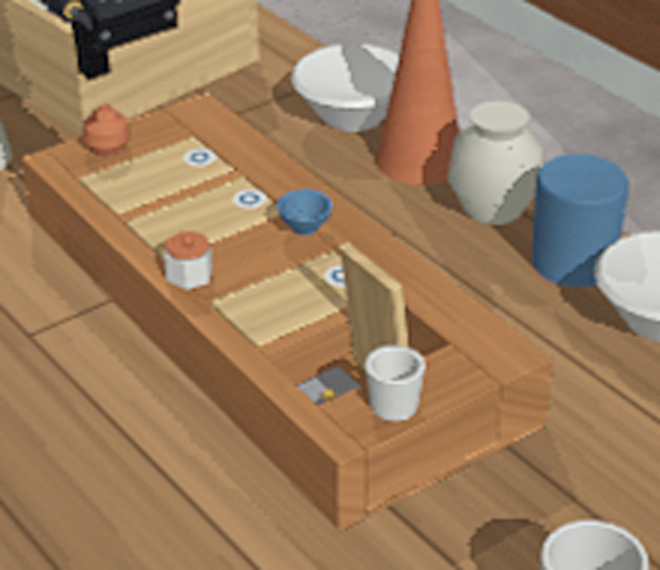

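The hatch stands upright at crop (345,245)–(405,350), all the pottery is in place, and the arm is clear.

```bash
python3 -c "
from cell import env
print(env.job_done())"
```

```text
the job is handed in; nothing more can be done
None
```

Board 1 (the rightmost) was the hatch: I pushed it up to its stop and left it standing open, the pottery looked undisturbed in the last side view, and I handed the job in at about 12 s (no verdict was returned).

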